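Toast a slice in a toaster whose catch no longer latches

ROBOT

A 7-joint arm with a two-finger parallel gripper is mounted at the origin on the work surface. World frame = base frame: x ahead of the robot, y to its left, z up, the work surface at z = 0. Lengths are in m, angles in rad, forces in N, time in s.
With the tool pointing down it reaches from about 0.4 to 0.925 m from the base axis. Payload 4.1 kg.
Tool frame: the origin (TCP) lies between the finger pads; the fingertips stand 8 mm ahead of it and the grasp point (between the pads) lies 11 mm behind it; z points along the fingers, y is the line along which they close (so a half turn about z gives the same grasp; the last joint's range is limited). The gripper opens to 85 mm and grips with 20 to 120 N. Pads are 22 mm wide; open, the fingers measure 114 mm over their backs; the gripper's body (76 mm by 85 mm) begins 54 mm behind the grasp point. The pads swing forward as they close: fully open they stand 13 mm farther back than shut.
Start: joints at [-1.363, 0.398, 0.045, 1.537, -0.019, 1.207, -0.051], TCP at [0.196, 0.62, 0.239] pointing down, gripper open.
Joint ranges: [-2.82, 2.82], [-0.49, 2.23], [-1.37, 1.46], [0, 2.46], [-1.36, 4.5], [0.23, 2], [-2.94, 2.94]. Speed limits (rad/s): [2.57, 2.57, 3.14, 3.14, 3.14, 3.14, 3.14].

INTERFACE

Orientations are given as a unit quaternion [w, x, y, z].
In Python, from plant import manip gives the robot as it stands.
- The arm moves only by the shell command python3 -m jog 'ROWS'. ROWS is JSON, a list of rows, each a list of 3 entries, a list of its own where there are three numbers: the finger opening in m, from 0 to 0.0854, then the shift along the tool's x, y, z in m, then the turn about the tool's z in rad. In form: [[claw, [x, y, z], roll], ...]. A call has 1 to 5 rows; each row shifts and turns the commanded pose from where the row before left it, along the tool's axes as they then stand; what a row does not reach is not made up. A row lasts 1/12 s, in which the tool goes at most 41.7 mm and 7.16 degrees, less where a joint would pass 70% of its speed; a pose out of reach is approached as far as the arm can. A call with a gripper value outside its range is refused whole. The fingers move at their own pace and stop on an object; the grip force is fixed at half the most. Time passes only in rows, so rows that do not move let the fingers close. It gives the time, the measured TCP pose, the force, the opening and the grip force at its end, in the units of the state.
- manip.read_state(): the state, without advancing time (a new reading comes with each control period).
- manip.grab_frame(name): name is "scene" or "side" or "wrist"; returns a dict with "image" (384x512x3 uint8, red, green, blue), "range_z" (384x512 float32, m along the optical axis (not along the pixel's ray), 0 where there is no reading), "fx", "fy", "cx", "cy" (pixels), "D" ([k1, k2, p1, p2, k3] as OpenCV has them; the pictures are not rectified), "T" (4x4, takes a point from camera to world coordinates). Camera axes: x right, y up, looking along -z (the intrinsics and any distortion apply to the point x, -y, -z); pixel columns grow to the right and rows downward; lengths in m; the calibration is good to about 2 mm. A picture is of the moment at which its call begins.
- manip.finish_job(): hands the job in; it is judged then, once.
The state is a dict: "time_s": time; "joints": joint angles; "dq": joint speeds; "joint_efforts": joint torques, N m; "tool_pos": TCP position; "orientation": TCP orientation; "contact_force": force on the tool from outside, world axes, zero at the start; "moment": the same for the moment, N m; "finger_gap": finger opening in m; "finger_force": force on a finger pad.
Only numpy, scipy, OpenCV 4.12 (cv2) and the standard library are available. Lean on these libraries where they do the work, as an engineer would, in place of code of your own. Each camera call takes 0.05 s, during which the arm holds its last target. There are 200 camera calls.

TASK

Take the square slice of bread out of the bread rack and stand it in the toaster's slot, then let go of it and push the lever at the end of the toaster down to the bottom of its travel, so that the slice sinks in. The catch no longer latches and a spring lifts the lever again, so finish while still holding the lever all the way down with the fingers, firmly but without forcing it. Leave the other two pieces of bread in the rack and do not disturb anything else on the worktop.

Things in the scene. Friction and masses are not known exactly. Their poses are not given: they have to be found in the camera images.
- slice: The square slice of bread, stiff and dry: 100 mm wide (its x), 16 mm thick (its y), 105 mm tall (its z), 0.04 to 0.09 kg, light crumb with a brown crust. It stands upright in one of the rack's three places. Origin: centre of its underside; z up. It is the tallest piece in the rack: its top is 115 mm above the worktop.
- rack: Fixed bread rack: wooden base 125 mm (its x) by 205 mm (its y), 10 mm thick, with three places in a row along its y at -70, 0, +70 mm. In each a piece stands on the base, its thickness along the rack's y, between two wire hoops (4 mm wire, 12.5 mm either side of the place, 70 mm wide, top 62 mm above the worktop). Origin: centre of the base's underside.
- crispbread: Low, dark rectangular crispbread standing in another place of the rack: 90 mm wide, 12 mm thick (its y), 70 mm tall. To be left there. Origin: centre of its underside.
- round: Round flat bread standing in another place of the rack: 90 mm across, 12 mm thick (its y). To be left there. Origin: its lowest point, on the rack's base.
- toaster: Fixed slim toaster, brushed steel with grey plastic ends: 120 mm wide (its x), 300 mm long (its y), top 170 mm above the worktop. One slot in the middle of the top, 28 mm wide (x), 150 mm long (y), centred on the origin, with a bread carriage inside (see carriage). The lever is at its +y end. Origin: centre of its underside, on the worktop; z up.
- lever (a point): The black lever paddle that sticks out of the toaster's +y end and moves with the carriage: 42 mm (x) by 36 mm (y) by 14 mm thick, free all round and above. This point: middle of its flat top face, 29 mm out from the toaster's end face (179 mm along y from the toaster's middle); this top face is 158 mm above the worktop when up and 108 mm when fully down.
- carriage (a joint): Travel of lever and bread carriage, m: 0 = up (rest), 0.05 = on the lower stop. A spring pushes back with about 4 N at the top, 9 N at the bottom; no latch: it rises when let go. The carriage floor in the slot is 110 mm above the worktop when up, 60 mm when down: a 105 mm tall slice stands 45 mm proud of the toaster when up, and ends 5 mm below its top.
- jam: Jam jar, 60 mm across, 85 mm tall, on the worktop. Leave alone. Origin: centre of its underside.
- bowl: White bowl, 110 mm across, 50 mm tall. Leave alone. Origin: centre of its underside.
- mug: White mug, 76 mm across, 85 mm tall. Leave alone. Origin: centre of its underside.
- plate: White plate, 180 mm across, 20 mm tall. Leave alone. Origin: centre of its underside.
- spatula: Kitchen spatula lying flat. Leave alone. Origin: on its underside, in the middle of its length.
- tin: Food tin, 74 mm across, 80 mm tall. Leave alone. Origin: centre of its underside.
Mind the look-alikes: they are no part of the job. What is shaped like the slice but orange or purple is not meant.

How it is judged:
On the way:
1. the slice stands in the slot on the carriage, let go, with the lever still up (x of slice in the frame of toaster between -0.013 and 0.013 m and y of slice in the frame of toaster between -0.03 and 0.03 m and angle between slice's own z axis and vertical below 0.25 rad and contact force between each of the arm, the fingers and slice below 0.2 N and z of slice in the frame of toaster between 0.095 and 0.12 m and value of joint carriage below 0.01 m), for 0.2 s.
At the end, for the whole second after the job is handed in: Fingers hold the lever (3 to 40 N) within 4 mm of the bottom of its 50 mm travel; the slice stands on the lowered carriage, within 13 mm across and 30 mm along of the slot's middle and 0.25 rad of upright, untouched by the robot; all other breads and things within 30 mm of their starts (x of slice in the frame of toaster between -0.013 and 0.013 m and y of slice in the frame of toaster between -0.03 and 0.03 m and angle between slice's own z axis and vertical below 0.25 rad and contact force between each of the arm, the fingers and slice below 0.2 N and z of slice in the frame of toaster between 0.05 and 0.07 m and value of joint carriage above 0.046 m and contact force between the fingers and carriage between 3 and 40 N and horizontal distance between the grasp point and lever below 0.08 m and distance of each of crispbread, round, jam, bowl, mug, plate, spatula, tin from where it was at the start of the episode below 0.03 m); the arm keeps its last pose, push and grip.
It fails at once if the lever is forced (over 60 N) (contact force between anything else and carriage above 60 N).
It fails at once if another piece of bread or another thing is moved by more than 30 mm (distance of any of crispbread, round, jam, bowl, mug, plate, spatula, tin from where it was at the start of the episode above 0.03 m).
It also fails if it takes over 48 s, if anything falls off the work surface, if the arm or the gripper's body presses on something with over 40 N, if the wrist force passes 120 N, or if a joint passes its speed limit or range.

## Working session

There is one attempt and no reset: what is moved stays moved. The work goes in short steps, Python scripts to look and compute and a shell command to move; the robot and the scene stay as the last step left them, time stands still between calls to the robot, and variables do not carry over. Pictures are saved under pics/ and viewed, at most 10 in all, crops included, and the job is handed in when it is done.

```bash
mkdir -p pics; ls; cat > h.py <<'E'
from plant import manip
import numpy as np, cv2
def grab(n,name=None):
    f=manip.grab_frame(n); np.savez('%s.npz'%(name or n),**f)
    cv2.imwrite('pics/%s.png'%(name or n),f['image'][:,:,::-1]); return f
def pts(f,uv):
    uv=np.array(uv,float).reshape(-1,2)
    K=np.array([[f['fx'],0,f['cx']],[0,f['fy'],f['cy']],[0,0,1]],float)
    n=cv2.undistortPoints(uv.reshape(-1,1,2),K,np.array(f['D'],float)).reshape(-1,2)
    z=f['range_z'][uv[:,1].astype(int),uv[:,0].astype(int)]
    p=np.c_[n[:,0]*z,-n[:,1]*z,-z]
    T=f['T']; return p@T[:3,:3].T+T[:3,3], z
def cloud(f):
    v,u=np.mgrid[0:384,0:512]; p,z=pts(f,np.c_[u.ravel(),v.ravel()])
    return p.reshape(384,512,3),(z>0).reshape(384,512)
E
python3 - <<'E'
from h import *
a=grab('scene');b=grab('side')
print(manip.read_state()); print(a['T'],b['T'])
cv2.imwrite('pics/s2.png',cv2.resize(a['image'][:,:,::-1],(800,600)))
cv2.imwrite('pics/d2.png',cv2.resize(b['image'][:,:,::-1],(800,600)))
E
```

```text
pics
{'time_s': 0.1, 'joints': array([-1.36300885,  0.39911937,  0.04503437,  1.53775559, -0.01870608,
        1.20691842, -0.05069528]), 'dq': array([ 1.00161258e-03, -1.15709598e-03,  1.62640530e-03, -1.37434062e-03,
       -3.87809368e-05,  1.62110053e-04,  8.38286588e-04]), 'joint_efforts': array([ 4.14211434e-03, -4.76264977e+01,  1.37010846e+00, -2.54950190e+01,
        1.20679211e-02,  4.96661683e-03, -1.40124874e-05]), 'tool_pos': array([0.19610151, 0.61912314, 0.23836574]), 'orientation': array([-7.80207660e-05,  1.52735345e-01,  9.88266727e-01, -8.86187326e-04]), 'contact_force': array([ 0.22831929,  0.30524792, -0.52562218]), 'moment': array([-0.03399024,  0.03725971,  0.01678388]), 'finger_force': 0.0, 'finger_gap': 0.08596318267215869}
[[ 0.19534934 -0.77891411  0.59592906  1.13646516]
 [ 0.9806524   0.1629614  -0.10846401 -0.1208665 ]
 [-0.01262929  0.60558764  0.7956784   0.97158192]
 [ 0.          0.          0.          1.        ]] [[ 0.74537572  0.49379075 -0.44786798 -0.15219116]
 [-0.66660846  0.55907359 -0.49302118 -0.7387532 ]
 [ 0.00694186  0.6660386   0.74588497  1.1982842 ]
 [ 0.          0.          0.          1.        ]]
```

View pics/s2.png

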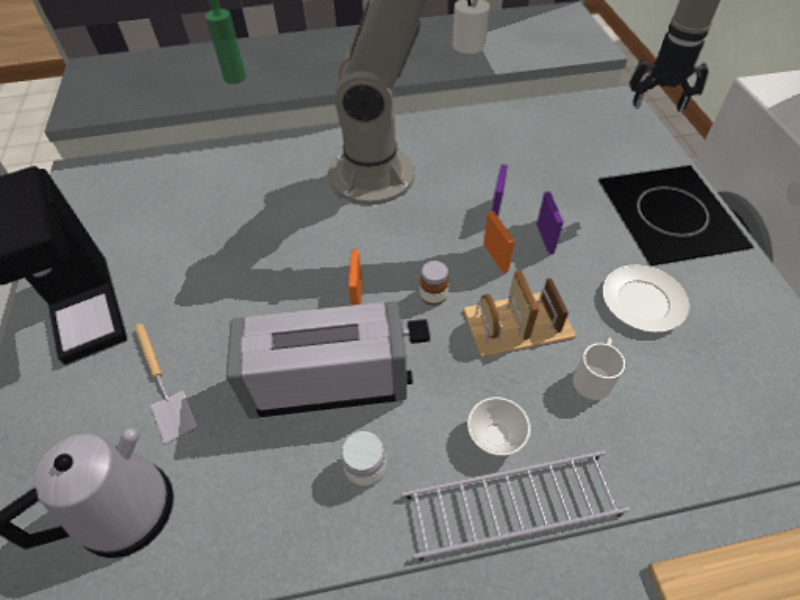

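View pics/d2.png

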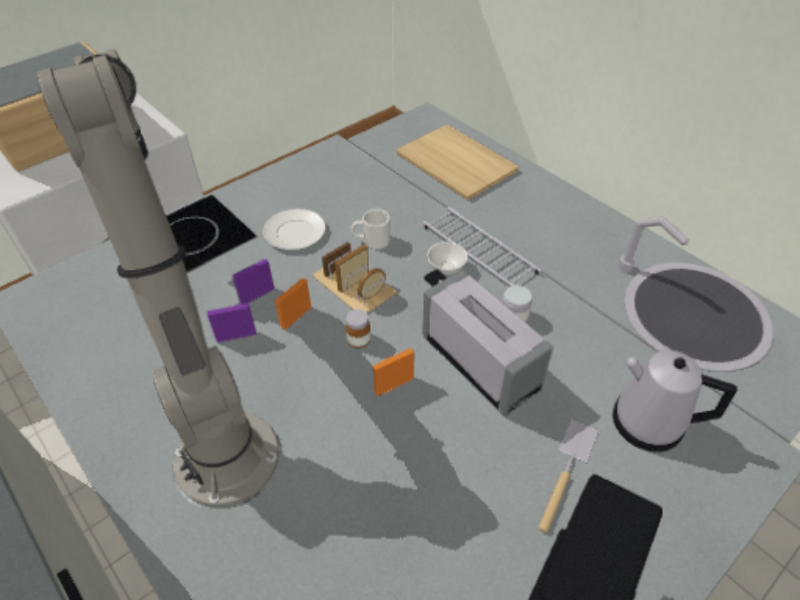

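The scene view shows the toaster with its slot at about (315,335), the lever at (420,330), and the rack at (520,325). The slice is the middle piece, around (522,305), between the round (left) and the crispbread (right). I'll fit the poses from the depth data.

```bash
python3 - <<'E'
from h import *
P=[]
for n in('scene','side'):
    f=dict(np.load(n+'.npz')); c,ok=cloud(f)
    P0=c[ok]
    s=0.64
    if n=='scene':
        for nm,uv in dict(slicetop=(520,278),slot=(315,335),lever=(419,328),rackfront=(490,347),tabl=(450,380),jam=(433,268),kettle=(85,455)).items():
            print(nm,pts(f,[np.array(uv)*s])[0][0])
    # restrict
    R=P0
    def rect(nm,m):
        q=R[m]; 
        if len(q)<10: print(n,nm,len(q));return
        (cx,cy),(w,h),a=cv2.minAreaRect((q[:,:2]*1000).astype(np.float32)); print(n,nm,len(q),round(cx,1),round(cy,1),round(w,1),round(h,1),round(a,2),'z',np.percentile(q[:,2],[5,50,95]).round(4))
    x,y,z=R.T
    box=(x>.3)&(x<.85)
    rect('toastertop',box&(y>-.35)&(y<.07)&(z>.163)&(z<.18))
    rect('slice',box&(y>.1)&(y<.4)&(z>.085)&(z<.12)&(x<.62))
    rect('base',box&(y>.1)&(y<.4)&(z>.006)&(z<.014)&(x<.68)&(x>.36))
    rect('lever',box&(y>.02)&(y<.16)&(z>.15)&(z<.166)&(x<.68))
E
```

```text
slicetop [0.49910572 0.22356312 0.11370525]
slot [ 0.57678886 -0.18305701  0.15202368]
lever [ 0.60202328 -0.00209383  0.15596244]
rackfront [0.58019293 0.14985283 0.00927819]
tabl [ 0.6308195   0.05481061 -0.0020233 ]
jam [0.41346515 0.06828544 0.08247181]
kettle [ 0.75221042 -0.5239728   0.2064018 ]
scene toastertop 3797 590.4 -181.9 299.1 124.0 85.88 z [0.1656 0.1687 0.1713]
scene slice 603 435.8 257.8 163.2 321.8 73.04 z [0.0874 0.1023 0.1151]
scene base 1114 509.9 244.8 255.7 321.9 84.08 z [0.0067 0.0093 0.0123]
scene lever 0
side toastertop 2040 587.3 -186.1 301.9 124.1 85.29 z [0.1643 0.1682 0.1717]
side slice 423 431.1 254.0 161.6 317.1 70.18 z [0.0864 0.1006 0.1141]
side base 365 533.8 225.0 316.9 230.8 21.0 z [0.0063 0.0091 0.0131]
side lever 0
```

```bash
python3 - <<'E'
from h import *
for n in('scene','side'):
    f=dict(np.load(n+'.npz')); c,ok=cloud(f); R=c[ok]; x,y,z=R.T
    def rect(nm,m):
        q=R[m]
        if len(q)<5: print(n,nm,len(q));return
        if nm in('base',):
            from scipy import ndimage
        (cx,cy),(w,h),a=cv2.minAreaRect((q[:,:2]*1000).astype(np.float32)); print(n,nm,len(q),round(cx,1),round(cy,1),round(w,1),round(h,1),round(a,2),'z',np.percentile(q[:,2],[5,50,95]).round(4))
    near=(abs(x-.53)<.11)&(abs(y-.225)<.14)
    rect('slicehi',near&(z>.09)&(z<.125)&(x>.45))
    rect('slicetop',near&(z>.11)&(z<.125)&(x>.45))
    rect('base',near&(z>.006)&(z<.013)&(x>.46))
    rect('lever',(abs(x-.6)<.05)&(abs(y)<.05)&(z>.148)&(z<.165)&(y>-.025))
    f2=f['image'].copy()
    m=np.zeros((384,512),bool)
    m=ok&(abs(c[...,0]-.53)<.2)&(abs(c[...,1]-.225)<.2)
    # topdown orthographic coloured plot
    o=np.zeros((500,500,3),np.uint8)+60
    q=c[m];col=f['image'][m]; o_=np.argsort(q[:,2])
    for p,k in zip(q[o_],col[o_]):
        i=int((p[0]-.38)*1600);j=int((.38-p[1])*1600)
        if 0<=i<500 and 0<=j<500: cv2.circle(o,(j,i),2,[int(v) for v in k[::-1]],-1)
    cv2.imwrite('pics/td_%s.png'%n,o)
a=cv2.imread('pics/td_scene.png');b=cv2.imread('pics/td_side.png');cv2.imwrite('pics/td.png',cv2.resize(np.hstack([a,b]),(800,400)))
E
```

```text
scene slicehi 290 528.9 190.4 99.5 84.8 1.47 z [0.0923 0.1092 0.1159]
scene slicetop 141 527.9 224.1 97.8 17.2 2.12 z [0.1107 0.1139 0.1168]
scene base 1051 529.5 223.7 126.7 205.4 1.47 z [0.0067 0.0092 0.0119]
scene lever 192 603.6 -5.9 37.3 43.0 89.19 z [0.1504 0.1566 0.1591]
side slicehi 180 526.5 189.6 99.9 87.7 4.84 z [0.0912 0.106  0.1158]
side slicetop 64 523.5 222.5 96.7 18.9 1.45 z [0.1102 0.1125 0.1169]
side base 311 525.6 210.7 123.6 231.4 2.43 z [0.0063 0.0089 0.0123]
side lever 87 599.6 -6.1 46.2 36.7 0.67 z [0.1519 0.1556 0.1604]
```

View pics/td.png

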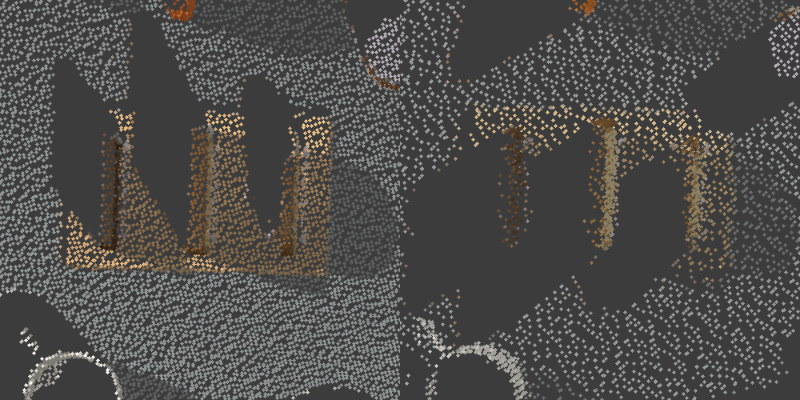

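Top-down reprojection: the slice is the middle piece, centre about (0.527, 0.2235), yaw about 1.8°, top at 0.114 m. The base fits 127×205 mm, which agrees with the given size. The toaster centre is about (0.589, -0.184), with its long axis at about 85.6°. Its lever prediction matches the measured lever.

```bash
cat >> h.py <<'E'
from scipy.spatial.transform import Rotation as Ro
def go(x,y,z,ydeg):
    s=manip.read_state(); q=s['orientation']; r=Ro.from_quat([q[1],q[2],q[3],q[0]]); M=r.as_matrix()
    d=np.array([x,y,z])-s['tool_pos']; a=np.degrees(np.arctan2(M[1,1],M[0,1]))
    print('pos',s['tool_pos'].round(4),'yang',a.round(2),'zax',M[:,2].round(3),'t',s['time_s'],'F',s['contact_force'].round(1),'gap',round(s['finger_gap'],4),round(s['finger_force'],1))
    print('tool shift',(M.T@d).round(4),'roll',round(-np.radians((ydeg-a+180)%360-180),4), 'j',s['joints'].round(2))
E
python3 -m jog '[[0.06,[0,0,-0.02],-0.113],[0.06,[0,0,-0.02],-0.113],[0.06,[0,0,-0.02],-0.113]]'
python3 -c "
from h import *
go(.527,.2235,.30,91.8)"
```

```text
time_s: 0.35
tool_pos: [0.1961, 0.6191, 0.299]
orientation: [-0.0, -0.019, 1.0, -0.001]
contact_force: [-0.2, -0.0, -0.9]
finger_gap: 0.0599
finger_force: 0.0
pos [0.1961 0.6191 0.299 ] yang 92.17 zax [-0.    -0.002 -1.   ] t 0.35 F [-0.2 -0.  -0.9] gap 0.0599 0.0
tool shift [-3.157e-01 -4.078e-01 -3.000e-04] roll 0.0065 j [-1.32  0.36 -0.01  1.45  0.    1.33  0.27]
```

```bash
R='x'
python3 -m jog '[[0.05,[-0.0225,-0.029,0],0.0065],[0.05,[-0.0225,-0.029,0],0],[0.05,[-0.0225,-0.029,0],0],[0.05,[-0.0225,-0.029,0],0],[0.05,[-0.0225,-0.029,0],0]]' >/dev/null
python3 -m jog '[[0.05,[-0.0225,-0.029,0],0],[0.05,[-0.0225,-0.029,0],0],[0.05,[-0.0225,-0.029,0],0],[0.05,[-0.0225,-0.029,0],0],[0.05,[-0.0225,-0.029,0],0]]' >/dev/null
python3 -m jog '[[0.05,[-0.0225,-0.029,0],0],[0.05,[-0.0225,-0.029,0],0],[0.05,[-0.0225,-0.029,0],0],[0.05,[0,0,0],0],[0.05,[0,0,0],0]]' >/dev/null
python3 - <<'E'
from h import *
go(.527,.2235,.16,91.8)
f=grab('wrist','w1')
c,ok=cloud(f);R=c[ok];x,y,z=R.T
for zl,zh in((.108,.122),(.09,.122)):
    q=R[(abs(x-.527)<.08)&(abs(y-.2235)<.035)&(z>zl)&(z<zh)]
    print(len(q),cv2.minAreaRect((q[:,:2]*1000).astype(np.float32)) if len(q)>5 else 0)
E
```

```text
pos [0.4998 0.2476 0.299 ] yang 91.14 zax [-0.    -0.001 -1.   ] t 1.6 F [-1.9 -0.3  0. ] gap 0.05 0.0
tool shift [-0.0267 -0.0245  0.139 ] roll -0.0116 j [-0.76  0.2   0.26  1.68 -0.05  1.27  1.1 ]
1184 ((528.9325561523438, 226.43531799316406), (99.55564880371094, 16.643035888671875), 1.8398529291152954)
1266 ((528.9227294921875, 226.44833374023438), (99.57052612304688, 16.69370460510254), 1.8102853298187256)
```

View pics/w1.png

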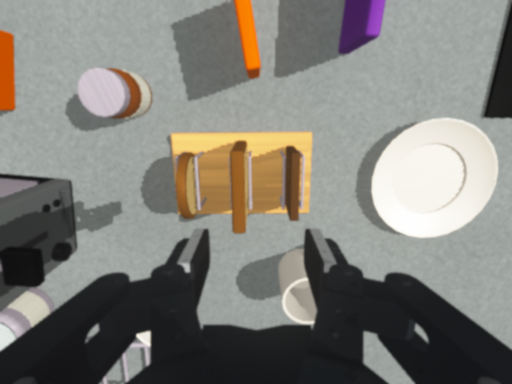

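The wrist view shows the slice's top edge at (239,185), between the fingers, with the round at (187,185) and the crispbread at (294,183). The wrist measurement agrees within 3 mm, so I'll use (0.528, 0.225).

```bash
python3 -m jog '[[0.05,[-0.0275,-0.023,0],-0.0116],[0.05,[0,0,0.035],0],[0.05,[0,0,0.035],0],[0.05,[0,0,0.035],0],[0.05,[0,0,0.035],0]]' >/dev/null
python3 -m jog '[[0.05,[0,0,0],0],[0.05,[0,0,0],0]]' >/dev/null
python3 -c "
from h import *
go(.528,.225,.09,91.8)"
```

```text
pos [0.5246 0.2294 0.1579] yang 92.3 zax [-0.004 -0.001 -1.   ] t 2.2333 F [ 0.6 -0.1  0.5] gap 0.05 0.0
tool shift [-0.0035 -0.0044  0.0679] roll 0.0087 j [-0.7   0.35  0.26  1.82 -0.11  0.99  1.22]
```

```bash
python3 -m jog '[[0.05,[-0.0035,-0.0045,0.014],0.0087],[0.05,[0,0,0.018],0],[0.05,[0,0,0.018],0],[0.05,[0,0,0.018],0],[0.05,[0,0,0],0]]' >/dev/null
python3 -c "
from h import *
go(.528,.225,.09,91.8)"
python3 -m jog '[[0.0,[0,0,0],0],[0.0,[0,0,0],0],[0.0,[0,0,0],0],[0.0,[0,0,0],0],[0.0,[0,0,0],0]]'
```

```text
pos [0.5296 0.2249 0.0911] yang 91.73 zax [-0.001  0.    -1.   ] t 2.65 F [-0.3  0.5  0. ] gap 0.0497 0.0
tool shift [0.0016 0.0002 0.0011] roll -0.0012 j [-0.67  0.43  0.25  1.87 -0.14  0.86  1.25]
time_s: 3.07
tool_pos: [0.5321, 0.2252, 0.0938]
orientation: [0.002, -0.014, 1.0, 0.001]
contact_force: [0.4, 0.6, 7.1]
finger_gap: 0.0147
finger_force: 59.1
```

```bash
python3 -m jog '[[0.0,[0,0,-0.02],0],[0.0,[0,0,-0.03],0],[0.0,[0,0,-0.035],0],[0.0,[0,0,-0.035],0],[0.0,[0,0,-0.035],0]]'
python3 -m jog '[[0.0,[0,0,-0.035],0],[0.0,[0,0,-0.03],0],[0.0,[0,0,0],0]]'
python3 -c "
from h import *
go(.589,-.184,.31,-4.4)"
```

```text
time_s: 3.48
tool_pos: [0.53, 0.2235, 0.2484]
orientation: [0.0, -0.014, 1.0, 0.0]
contact_force: [0.7, -0.0, -0.4]
finger_gap: 0.0154
finger_force: 59.0
time_s: 3.73
tool_pos: [0.5336, 0.2248, 0.3192]
orientation: [0.006, -0.014, 1.0, 0.003]
contact_force: [1.3, -0.1, 0.3]
finger_gap: 0.0154
finger_force: 59.1
pos [0.5336 0.2248 0.3192] yang 91.62 zax [ 0.012  0.007 -1.   ] t 3.7333 F [ 1.3 -0.1  0.3] gap 0.0154 59.1
tool shift [-0.0437 -0.4102  0.0072] roll 1.6759 j [-0.71  0.22  0.29  1.61 -0.07  1.3   1.19]
```

```bash
python3 -m jog '[[0.0,[-0.0037,-0.034,0],0],[0.0,[-0.0037,-0.034,0],0],[0.0,[-0.0037,-0.034,0],0],[0.0,[-0.0037,-0.034,0],0],[0.0,[-0.0037,-0.034,0],0]]'
python3 -m jog '[[0.0,[-0.0037,-0.034,0],0],[0.0,[-0.0037,-0.034,0],0],[0.0,[-0.0037,-0.034,0],0],[0.0,[-0.0037,-0.034,0],0],[0.0,[-0.0037,-0.034,0],0]]'>/dev/null
python3 -m jog '[[0.0,[-0.0037,-0.034,0],0],[0.0,[-0.0037,-0.034,0],0],[0.0,[0,0,0],0.11],[0.0,[0,0,0],0.12],[0.0,[0,0,0],0.12]]'>/dev/null
python3 -m jog '[[0.0,[0,0,0],0.12],[0.0,[0,0,0],0.12],[0.0,[0,0,0],0.12],[0.0,[0,0,0],0.12],[0.0,[0,0,0],0.12]]'>/dev/null
python3 -m jog '[[0.0,[0,0,0],0.12],[0.0,[0,0,0],0.12],[0.0,[0,0,0],0.12],[0.0,[0,0,0],0.12],[0.0,[0,0,0],0.12]]'>/dev/null
python3 -m jog '[[0.0,[0,0,0],0.12],[0.0,[0,0,0],0],[0.0,[0,0,0],0]]'
python3 - <<'E'
from h import *
go(.589,-.184,.31,-4.4)
f=grab('wrist','w2')
c,ok=cloud(f);R=c[ok];x,y,z=R.T
q=R[(abs(x-.59)<.12)&(abs(y+.184)<.2)&(z>.163)&(z<.177)]
print(len(q),cv2.minAreaRect((q[:,:2]*1000).astype(np.float32)))
h=grab('scene','s3');grab('side','d3')
a=cv2.resize(h['image'][130:290,130:330,::-1],(800,640))[:600]
cv2.imwrite('pics/s3c.png',a)
E
```

```text
time_s: 4.15
tool_pos: [0.5533, 0.0527, 0.3113]
orientation: [0.0, -0.014, 1.0, 0.0]
contact_force: [1.4, 0.1, -0.4]
finger_gap: 0.0149
finger_force: 58.9
time_s: 6.07
tool_pos: [0.5862, -0.1825, 0.3111]
orientation: [-0.0, 0.731, 0.683, -0.0]
contact_force: [-0.4, -0.6, -1.0]
finger_gap: 0.0152
finger_force: 59.0
pos [ 0.5862 -0.1825  0.3111] yang -3.86 zax [-0.  0. -1.] t 6.0667 F [-0.4 -0.6 -1. ] gap 0.0152 59.0
tool shift [-0.0013  0.0029  0.0011] roll 0.0094 j [-0.38  0.39  0.84  1.54 -0.3   1.34  0.42]
24524 ((591.6338500976562, -181.5108642578125), (297.41162109375, 121.08796691894531), 85.76858520507812)
```

View pics/w2.png

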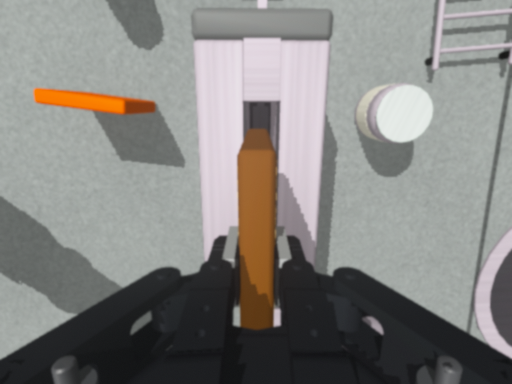

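View pics/s3c.png

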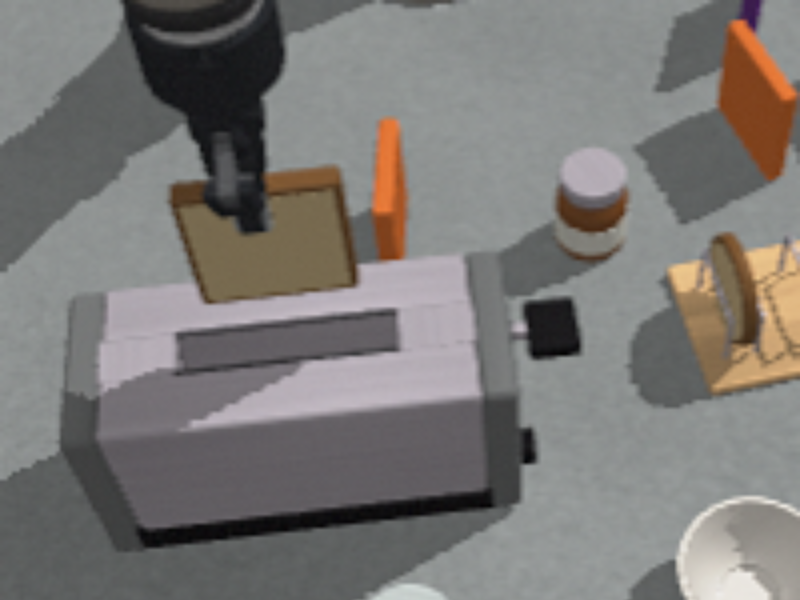

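The wrist view shows the slice over the slot, running parallel to it: slot columns 244-279, slice around columns 238-275. I'll measure the offset from the depth data.

```bash
python3 - <<'E'
from h import *
go(.59,-.183,.31,-4.3)
for n in('w2','s3','d3'):
    f=dict(np.load(n+'.npz'));c,ok=cloud(f)
    d=np.array([np.cos(np.radians(85.7)),np.sin(np.radians(85.7))]);e=np.array([d[1],-d[0]])
    O=np.array([.59,-.183])
    a=(c[...,:2]-O)@e; b=(c[...,:2]-O)@d; z=c[...,2]
    t=ok&(abs(z-.168)<.008)&(abs(b)<.14)&(abs(a)<.09); print(n,'toaster across',np.percentile(a[t],[.5,99.5]).round(4),end=' ')
    s=ok&(z<.158)&(z>.05)&(abs(b)<.07)&(abs(a)<.02); print('slot',s.sum(),np.percentile(a[s],[1,99]).round(4) if s.any() else 0, np.percentile(b[s],[1,99]).round(4) if s.any() else 0,end=' ')
    k=f['image'].astype(int); br=k[...,0]-k[...,2]>35
    m=ok&br&(z>.215)&(z<.36)&(abs(a)<.04)&(abs(b)<.09)
    print('slice a,b,z',m.sum(),np.percentile(a[m],[1,50,99]).round(4),np.percentile(b[m],[1,99]).round(4),np.percentile(z[m],[1,99]).round(3))
E
```

```text
pos [ 0.5863 -0.1827  0.3113] yang -3.93 zax [ 0.  0. -1.] t 6.2167 F [ 0.   0.  -0.8] gap 0.0149 59.0
tool shift [-0.0001  0.0037  0.0013] roll 0.0064 j [-0.38  0.39  0.84  1.54 -0.3   1.34  0.42]
w2 toaster across [-0.0573  0.0608] slot 606 [-0.0123  0.0158] [0.0306 0.0692] slice a,b,z 7001 [-0.0098 -0.0019  0.0059] [-0.0286  0.055 ] [0.261 0.334]
s3 toaster across [-0.0576  0.0609] slot 324 [-0.0164 -0.012 ] [-0.069   0.0687] slice a,b,z 1015 [-0.0085  0.0044  0.0067] [-0.042   0.0532] [0.231 0.333]
d3 toaster across [-0.0638  0.0568] slot 161 [0.0094 0.0157] [-0.0623  0.0649] slice a,b,z 480 [-0.016  -0.0128 -0.0002] [-0.0481  0.0504] [0.232 0.333]
```

```bash
python3 -m jog '[[0.0,[-0.001,0.0037,0.02],0.006],[0.0,[0,0,0.025],0],[0.0,[0,0,0.005],0],[0.0,[0,0,0],0],[0.0,[0,0,0],0]]'
python3 -c "
from h import *
go(.59,-.183,.191,-4.3)"
```

```text
time_s: 6.63
tool_pos: [0.5902, -0.1841, 0.2619]
orientation: [0.0, 0.733, 0.68, 0.0]
contact_force: [0.1, -0.5, 0.1]
finger_gap: 0.0154
finger_force: 58.9
pos [ 0.5902 -0.1841  0.2619] yang -4.36 zax [ 0. -0. -1.] t 6.6333 F [ 0.1 -0.5  0.1] gap 0.0154 58.9
tool shift [ 0.0011 -0.0003  0.0709] roll -0.001 j [-0.37  0.43  0.83  1.6  -0.33  1.25  0.44]
```

```bash
python3 -m jog '[[0.0,[0,0,0.012],0],[0.0,[0,0,0.012],0],[0.0,[0,0,0.012],0],[0.0,[0,0,0.012],0],[0.0,[0,0,0],0]]'
python3 -m jog '[[0.0,[0,0,0.01],0],[0.0,[0,0,0.007],0],[0.0,[0,0,0.003],0],[0.0,[0,0,0],0]]'
```

```text
time_s: 7.05
tool_pos: [0.5882, -0.1829, 0.2098]
orientation: [-0.002, 0.734, 0.68, -0.001]
contact_force: [0.2, 0.2, -0.0]
finger_gap: 0.015
finger_force: 59.0
time_s: 7.38
tool_pos: [0.59, -0.1839, 0.1931]
orientation: [-0.0, 0.734, 0.68, -0.0]
contact_force: [-1.2, 1.6, 3.3]
finger_gap: 0.0152
finger_force: 59.8
```

```bash
python3 -m jog '[[0.02,[0,0,0],0],[0.035,[0,0,0],0],[0.04,[0,0,0],0],[0.04,[0,0,0],0],[0.04,[0,0,0],0]]'
python3 -m jog '[[0.04,[0,0,-0.015],0],[0.04,[0,0,-0.025],0],[0.04,[0,0,-0.04],0],[0.04,[0,0,-0.04],0],[0.04,[0,0,0],0]]'
python3 - <<'E'
from h import *
go(.6035,.002,.20,-4.3)
f=grab('wrist','w3');c,ok=cloud(f);h=grab('scene','s4')
d=np.array([np.cos(np.radians(85.7)),np.sin(np.radians(85.7))]);e=np.array([d[1],-d[0]]);O=np.array([.59,-.183])
for f in(f,h):
    c,ok=cloud(f);a=(c[...,:2]-O)@e; b=(c[...,:2]-O)@d; z=c[...,2]
    m=ok&(z>.185)&(z<.235)&(abs(a)<.03)&(abs(b)<.08)
    print(m.sum(),np.percentile(a[m],[1,50,99]).round(4),np.percentile(b[m],[1,99]).round(4),np.percentile(z[m],[1,50,99]).round(4))
    l=ok&(abs(z-.158)<.012)&(abs(a)<.03)&(abs(b-.183)<.014)
    print('lever',l.sum(),np.median(a[l]),np.median(b[l]),np.median(z[l]))
cv2.imwrite('pics/s4c.png',cv2.resize(h['image'][130:290,130:330,::-1],(800,640))[:600])
E
```

```text
time_s: 7.8
tool_pos: [0.5901, -0.184, 0.1934]
orientation: [0.0, 0.734, 0.68, 0.0]
contact_force: [-0.3, -0.8, 0.4]
finger_gap: 0.0406
finger_force: 0.0
time_s: 8.22
tool_pos: [0.5934, -0.1865, 0.3218]
orientation: [0.006, 0.734, 0.679, 0.004]
contact_force: [0.9, -0.7, 0.8]
finger_gap: 0.0398
finger_force: 0.0
pos [ 0.5934 -0.1865  0.3218] yang -4.41 zax [ 0.014 -0.004 -1.   ] t 8.2167 F [ 0.9 -0.7  0.8] gap 0.0398 0.0
tool shift [ 0.1891 -0.0061  0.1212] roll -0.0019 j [-0.38  0.39  0.85  1.52 -0.3   1.35  0.42]
2168 [-0.0059  0.0024  0.0104] [-0.0427  0.0544] [0.2026 0.2152 0.217 ]
lever 0 nan nan nan
427 [-0.0061  0.0072  0.0105] [-0.0428  0.055 ] [0.1854 0.2101 0.2163]
lever 139 0.003367355600460653 0.1825986202591199 0.15676613865225908
  return _methods._mean(a, axis=axis, dtype=dtype,
  ret = ret.dtype.type(ret / rcount)
```

View pics/s4c.png

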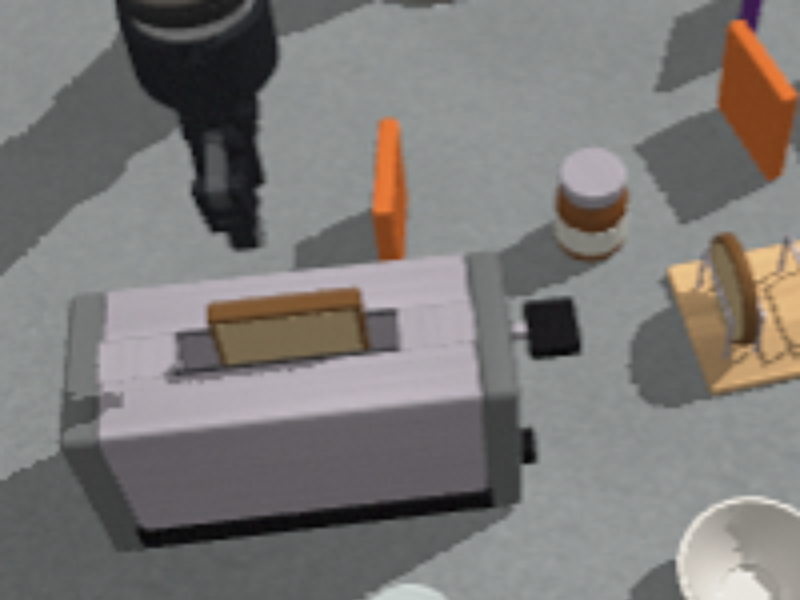

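The slice stands upright in the slot with its top at 0.215 m (expected 0.215). It is about 0.5 mm off the slot's centre across and 6 mm along. The lever is up. Now moving over the lever.

```bash
python3 -m jog '[[0.0,[0.0378,-0.0012,0],0],[0.0,[0.0378,-0.0012,0],0],[0.0,[0.0378,-0.0012,0],0],[0.0,[0.0378,-0.0012,0],0],[0.0,[0.0378,-0.0012,0],0]]' >/dev/null
python3 -m jog '[[0.0,[0,0,0.035],0],[0.0,[0,0,0.035],0],[0.0,[0,0,0.03],0],[0.0,[0,0,0],0],[0.0,[0,0,0],0]]'
python3 -c "
from h import *
go(.605,.0015,.166,-4.3)"
```

```text
time_s: 9.15
tool_pos: [0.5968, 0.0051, 0.2112]
orientation: [-0.001, 0.734, 0.679, -0.002]
contact_force: [0.6, -0.2, 1.2]
finger_gap: -0.0003
finger_force: 0.0
pos [0.5968 0.0051 0.2112] yang -4.39 zax [-0.005 -0.001 -1.   ] t 9.15 F [ 0.6 -0.2  1.2] gap -0.0003 0.0
tool shift [-0.003   0.0087  0.0452] roll -0.0016 j [-0.67  0.42  0.78  1.71 -0.32  1.14  0.13]
```

```bash
python3 -m jog '[[0.0,[-0.003,0.0087,0.015],0],[0.0,[0,0,0.015],0],[0.0,[0,0,0.005],0],[0.0,[0,0,0],0],[0.0,[0,0,0],0]]'
python3 -m jog '[[0.0,[0,0,0.008],0],[0.0,[0,0,0.008],0],[0.0,[0,0,0.008],0],[0.0,[0,0,0.008],0],[0.0,[0,0,0],0]]'
python3 -c "
from h import *
go(.605,.0015,.116,-4.3)"
```

```text
time_s: 9.57
tool_pos: [0.6077, 0.0011, 0.1797]
orientation: [0.001, 0.734, 0.679, 0.001]
contact_force: [0.1, -0.8, 0.4]
finger_gap: -0.0001
finger_force: 0.0
time_s: 9.98
tool_pos: [0.6078, 0.0013, 0.1458]
orientation: [0.001, 0.734, 0.68, 0.001]
contact_force: [1.5, -0.1, 5.9]
finger_gap: 0.0001
finger_force: 2.9
pos [0.6078 0.0013 0.1458] yang -4.38 zax [ 0.002 -0.    -1.   ] t 9.9833 F [ 1.5 -0.1  5.9] gap 0.0001 2.9
tool shift [-0.     -0.0029  0.0298] roll -0.0014 j [-0.61  0.51  0.73  1.76 -0.39  1.02  0.19]
```

```bash
python3 -m jog '[[0.0,[0,0,0.007],0],[0.0,[0,0,0.007],0],[0.0,[0,0,0.007],0],[0.0,[0,0,0.004],0],[0.0,[0,0,0],0]]'
python3 -m jog '[[0.0,[0,0,0.002],0],[0.0,[0,0,0.002],0],[0.0,[0,0,0],0],[0.0,[0,0,0],0]]'
```

```text
time_s: 10.4
tool_pos: [0.6079, 0.0013, 0.1218]
orientation: [0.001, 0.734, 0.68, 0.001]
contact_force: [0.3, -0.2, 7.3]
finger_gap: 0.0001
finger_force: 4.1
time_s: 10.73
tool_pos: [0.6079, 0.0013, 0.1186]
orientation: [0.0, 0.734, 0.68, 0.001]
contact_force: [-0.6, 0.5, 8.9]
finger_gap: -0.0002
finger_force: 4.3
```

Close to the stop. I'll go on in 1 mm steps until the force rises above the spring's.

```bash
python3 -m jog '[[0.0,[0,0,0.001],0],[0.0,[0,0,0.001],0],[0.0,[0,0,0],0],[0.0,[0,0,0],0]]'
python3 -m jog '[[0.0,[0,0,0.001],0],[0.0,[0,0,0],0],[0.0,[0,0,0],0]]'
```

```text
time_s: 11.07
tool_pos: [0.6079, 0.0013, 0.1167]
orientation: [0.0, 0.734, 0.68, 0.001]
contact_force: [-0.5, 0.6, 9.0]
finger_gap: 0.0001
finger_force: 4.4
time_s: 11.32
tool_pos: [0.6079, 0.0013, 0.116]
orientation: [0.0, 0.734, 0.68, 0.001]
contact_force: [-0.8, 0.9, 9.8]
finger_gap: 0.0
finger_force: 5.3
```

```bash
python3 -m jog '[[0.0,[0,0,0.001],0],[0.0,[0,0,0],0],[0.0,[0,0,0],0]]'
python3 -m jog '[[0.0,[0,0,0.001],0],[0.0,[0,0,0],0],[0.0,[0,0,0],0]]'
python3 - <<'E'
from h import *
h=grab('scene','s5')
d=np.array([np.cos(np.radians(85.7)),np.sin(np.radians(85.7))]);e=np.array([d[1],-d[0]]);O=np.array([.59,-.183])
c,ok=cloud(h);a=(c[...,:2]-O)@e; b=(c[...,:2]-O)@d; z=c[...,2]
k=h['image'].astype(int)
m=ok&(k[...,0]-k[...,2]>30)&(z>.1)&(z<.235)&(abs(a)<.03)&(abs(b)<.08)
print(m.sum(),np.percentile(a[m],[1,50,99]).round(4),np.percentile(b[m],[1,99]).round(4),np.percentile(z[m],[1,50,99]).round(4))
cv2.imwrite('pics/s5c.png',cv2.resize(h['image'][130:290,130:330,::-1],(800,640))[:600])
E
```

```text
time_s: 11.57
tool_pos: [0.608, 0.0013, 0.116]
orientation: [0.0, 0.734, 0.679, 0.001]
contact_force: [-2.3, 0.2, 15.6]
finger_gap: -0.0001
finger_force: 8.0
time_s: 11.82
tool_pos: [0.608, 0.0013, 0.1158]
orientation: [-0.0, 0.734, 0.679, 0.002]
contact_force: [-5.8, 1.1, 21.7]
finger_gap: -0.0001
finger_force: 10.8
177 [-0.0141  0.0016  0.0084] [-0.0484  0.0526] [0.1407 0.1639 0.1676]
```

View pics/s5c.png

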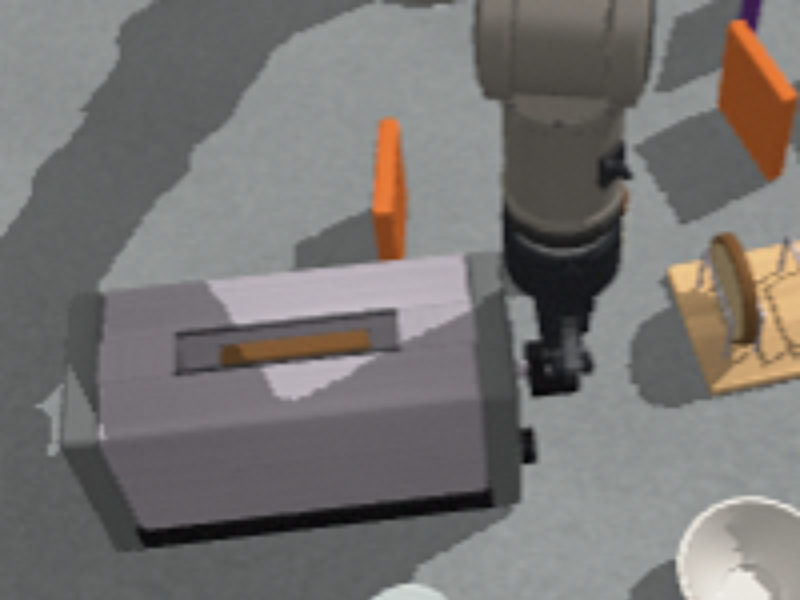

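The slice has sunk: its top is at about 0.165 m, centred in the slot at (295,345). The lever is on its stop and held with about 20 N. Handing in.

```bash
python3 -c "
from plant import manip
print(manip.read_state()['contact_force'].round(1)); print(manip.finish_job())"
```

```text
[-5.5  0.5 21.1]
the job is handed in; nothing more can be done
None
```

The job is handed in, but no verdict came back: the slice is in the slot with its top about 5 mm below the toaster's top, and the fingers hold the lever on its lower stop with about 21 N after 11.9 s of robot time; I did not re-measure the other things on the worktop.

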